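# Unload the fired brackets from the crank-lift test kiln

## Robot

A 7-joint arm with a two-finger parallel gripper is mounted at the origin on the work surface. World frame = base frame: x ahead of the robot, y to its left, z up, the work surface at z = 0. Lengths are in m, angles in rad, forces in N, time in s.
With the tool pointing down it reaches from about 0.4 to 0.85 m from the base axis. Payload 4.5 kg.
Tool frame: the origin (TCP) lies midway between the tips of the shut fingers; the grasp point (between the pads) lies 19 mm behind it; z points along the fingers, y is the line along which they close (so a half turn about z gives the same grasp; the last joint's range is limited). The gripper opens to 88 mm and grips with 3 to 60 N. Pads are 18 mm wide; open, the fingers measure 123 mm over their backs; the gripper's body (75 mm by 187 mm) begins 45 mm behind the grasp point.
Start: joints at [1.24, 0.689, -0.195, 1.565, 0.157, 0.902, -0.215], TCP at [0.223, -0.584, 0.239] pointing down, gripper open.
Joint ranges: [-3.01, 3.01], [-0.46, 2.08], [-1.47, 1.51], [0.13, 2.56], [-1, 4.14], [0.04, 2.09], [-2.66, 2.66]. Speed limits (rad/s): [2.57, 2.57, 3.14, 3.14, 3.14, 3.14, 3.14].

## Interface

Orientations are given as a unit quaternion [x, y, z, w].
In Python, from plant import * gives the robot as it stands.
- The arm moves only by the tool send_rows, never from a script. Its argument "targets" is a list of rows, each a list of 2 entries, a list of its own where there are three numbers: the shift along the tool's x, y, z in units of 0.3 m (1.0 is 0.3 m), then the turn, a rotation vector about the tool's x, y, z in units of pi rad (1.0 is pi rad). A call has 1 to 12 rows; each row is the pose to reach, as a shift and turn from the pose commanded when the call began, along the tool's axes at that moment, turning the shorter way round; what a row does not reach only later rows make up. A row lasts 1/8 s, in which the tool goes at most 62.5 mm and 10.7 degrees, less where a joint would pass 70% of its speed; a pose out of reach is approached as far as the arm can. A call with a number of a shift or a turn outside -1 to 1 is refused whole. A call with a gripper value outside its range is refused whole. "fingers" is the opening, from 0 (shut) to 1 (fully open), set as the call begins (left out, the last holds). The fingers move at their own pace and stop on an object; "newtons" is the grip in N (left out, the last holds). Time passes only in rows, so rows that repeat a pose let the fingers close. It gives the time, the measured TCP pose, the force, the opening and the grip force at its end, in the units of the state.
- get_state(): the state, without advancing time (a new reading comes with each control period).
- snapshot(name): name is "scene" or "top" or "wrist"; returns a dict with "img" (420x560x3 uint8, blue, green, red), "fx", "fy", "cx", "cy" (pixels), "cam_to_world" (4x4, takes a point from camera to world coordinates); the wrist camera has in their place "T_tool_cam" (4x4, takes a point from camera to tool coordinates, whose origin is the TCP and whose axes are the flange's). Camera axes: x right, y down, z forward; pixel columns grow to the right and rows downward; lengths in m; the calibration is good to about 2 mm. A picture is of the moment at which its call begins: read the wrist's pose just before it. There is no depth.
- finish_job(): hands the job in; it is judged then, once.
The state is a dict: "clock": time; "q": joint angles; "qd": joint speeds; "joint_torque": joint torques, N m; "tool_pos": TCP position; "eef_rot": TCP orientation; "contact_force": force on the tool from outside, world axes, zero at the start; "moment": the same for the moment, N m; "opening": opening from 0.0 (shut) to 1.0 (fully open); "finger_force": force on a finger pad.
Only numpy, scipy, OpenCV 4.12 (cv2) and the standard library are available. Lean on these libraries where they do the work, as an engineer would, in place of code of your own. Each camera call takes 0.05 s, during which the arm holds its last target. There are 200 camera calls.

## Task

The kiln is cold: turn both quarter-turn fasteners on its top panel to unlocked, swing the panel up and right back so that it stands open, then wind the crank clockwise its two full turns to bring the hearth all the way up. Take out every clay bracket (there may be two to four) and stand each one on its feet, flat on the floor of the wooden drying tray. Leave the panel open and the hearth up, and do not disturb the other things on the bench.

Things in the scene. Friction and masses are not known exactly. Their poses are not given: they have to be found in the camera images.
- kiln: Cold test kiln, fixed: grey steel box 260 (x) by 240 (y) by 140 mm high, green gear case 110 by 130 mm, 115 mm high, on its +y side. Origin on the bench under the chamber centre, z up, x away from the robot within 0.25 rad. Chamber 200 (x) by 180 (y) mm, walls 30 mm, rim 140 mm above the bench, shut on top by a flat aluminium panel hinged along the -y side.
- panel (a joint): Hinge of the kiln's top access panel, rad: 0 shut, grows as its +y edge swings up and over towards the kiln's -y side, stop at 1.9. Stiff: stays where left, 4 to 8 N at the handle move it. A locked cam's tongue hooks under the rim and the panel cannot lift.
- panel_handle (a point): Middle of the panel's handle: a round bar 12 mm thick and 44 mm long, parallel to the hinge (kiln x), 35 mm above the panel's top face, 205 mm from the hinge line; the panel's free edge is 13 mm farther out. It can turn between the fingers: the hand may stay pointing down. Axes turn with the panel (x along hinge, y to the free edge, z out of its top).
- panel_hinge (a point): Middle of the panel's hinge line (axis along kiln x), 115 mm to the kiln's -y side of its centre, 140 mm above the bench. Panel 250 (along the hinge) by 218 by 12 mm; the cams' tongues stand 32 mm out of its underside. Axes as panel_handle.
- cam_near (a joint): Quarter-turn cam fastener on the panel at the end nearer the robot (72 mm to the kiln's -x side), rad: 0 locked (wing square to the hinge), grows clockwise seen from above, 1.57 unlocked (wing parallel to the handle bar), stop at 1.6. Starts between 0 and 0.15. Friction 0.12 N m; stays where left.
- cam_near_grip (a point): Middle of that fastener's black wing, on its turning axis, 187 mm from the hinge line. Wing 46 mm long (along this point's y), 14 mm thick (point's x), 24 mm high; the point is 10 mm under its top and 21 mm over the panel's face.
- cam_far (a joint): The second, equal fastener, 72 mm to the kiln's +x side of the handle; same sense and values as cam_near.
- cam_far_grip (a point): Middle of the second fastener's wing; as cam_near_grip.
- crank (a joint): Hand crank of the hearth lift, on top of the gear case, upright axis, rad: 0 hearth down (arm pointing to kiln +y), grows clockwise seen from above, 12.57 (two full turns) hearth fully up, stop at 12.6. Starts between 0 and 0.4. 5 to 8 N at the grip; does not run back.
- crank_axis (a point): On the crank's axis (195 mm to the kiln's +y side of its centre), level with the middle of the grip, 165 mm above the bench. Its y axis points along the crank arm to the grip.
- crank_grip (a point): Crank's flat wooden grip, 55 mm from the axis: an upright paddle 16 mm thick (across the arm), 34 mm along the arm, 48 mm high, fixed to the arm (does not spin): a hand on its flats must turn with it. The point is 20 mm under its top; the arm's upper face is 28 mm under the point. Axes turn with the crank (y radially outwards).
- hearth_top (a point): Middle of the upper face of the hearth, the 192 by 172 mm slab in the chamber on which the brackets stand. Carried by the crank: 35 mm above the bench when down, 130 mm when fully up (7.56 mm per radian), that is 10 mm under the rim.
- tray: Shallow wooden drying tray, fixed, 260 (x) by 220 (y) mm outside, walls 8 mm thick and 20 mm high, inner floor 8 mm above the bench. Origin on the bench under its centre; x along its long side.
- bracket1: Arch-shaped fired clay roof bracket no. 1 (may be absent; all are alike): 66 mm long (x), 50 mm high in all; its upper 32 mm (beam and legs) are 36 mm wide (y), its two foot bars, one under each end, 60 mm wide (y), 18 mm high; about 130 g. Origin at the centre of its underside, z up. At the start it stands in the shut kiln, top about 55 mm under the rim.
- bracket2: Arch-shaped fired clay roof bracket no. 2 (may be absent; all are alike): 66 mm long (x), 50 mm high in all; its upper 32 mm (beam and legs) are 36 mm wide (y), its two foot bars, one under each end, 60 mm wide (y), 18 mm high; about 130 g. Origin at the centre of its underside, z up. At the start it stands in the shut kiln, top about 55 mm under the rim.
- bracket3: Arch-shaped fired clay roof bracket no. 3 (may be absent; all are alike): 66 mm long (x), 50 mm high in all; its upper 32 mm (beam and legs) are 36 mm wide (y), its two foot bars, one under each end, 60 mm wide (y), 18 mm high; about 130 g. Origin at the centre of its underside, z up. At the start it stands in the shut kiln, top about 55 mm under the rim.
- bracket4: Arch-shaped fired clay roof bracket no. 4 (may be absent; all are alike): 66 mm long (x), 50 mm high in all; its upper 32 mm (beam and legs) are 36 mm wide (y), its two foot bars, one under each end, 60 mm wide (y), 18 mm high; about 130 g. Origin at the centre of its underside, z up. At the start it stands in the shut kiln, top about 55 mm under the rim.
- sprayer: Bystander, not to be disturbed: spray bottle 190 mm high, 64 mm thick, loose on the bench.
- glaze_jar: Bystander, not to be disturbed: lidded white glaze jar 72 mm thick, 90 mm high, loose on the bench.
- mug: Bystander, not to be disturbed: blue mug 76 mm wide, 90 mm high, loose on the bench.
- bowl: Bystander, not to be disturbed: terracotta bowl 100 mm wide, 45 mm high, loose on the bench.
- spatula: Bystander, not to be disturbed: spatula 200 mm long, origin at its middle underneath, loose on the bench.
- brush: Bystander, not to be disturbed: brush 180 mm long, lying flat, loose on the bench.
- plaster_bat: Bystander, not to be disturbed: plaster slab 100 by 70 by 25 mm, loose on the bench.

How it is judged:
On the way, in this order (a step that is already met when the one before it is completed fails the run):
1. both fasteners unlocked, the panel still shut (value of joint each of cam_near, cam_far above 1.3 rad and value of joint panel below 0.1 rad), for 0.2 s.
2. the panel stands open, fasteners unlocked (value of joint each of cam_near, cam_far above 1.3 rad and value of joint panel above 1.4 rad), for 0.2 s.
3. the crank wound two turns, hearth up, panel open (value of joint crank above 11.8 rad and z of hearth_top in the frame of kiln above 0.123 m and value of joint panel above 1.4 rad), for 0.2 s.
At the end, for the whole second after the job is handed in: Every bracket present stands in the tray: its origin within 105 mm (tray x) and 92 mm (tray y) of the tray's centre and less than 20 mm above the bench, tilted less than 0.15 rad, at rest. Both fasteners are past 1.3 rad, the panel past 1.4 rad, the crank past 11.8 rad and the hearth above 123 mm (all of step 3 and value of joint each of cam_near, cam_far above 1.3 rad and x of bracket1 in the frame of tray between -0.105 and 0.105 m and y of bracket1 in the frame of tray between -0.092 and 0.092 m and z of each of bracket1, bracket2, bracket3, bracket4 in the frame of tray below 0.02 m and angle between each of bracket1, bracket2, bracket3, bracket4's own z axis and vertical below 0.15 rad and linear speed of each of bracket1, bracket2, bracket3, bracket4 below 0.03 m/s and x of bracket2 in the frame of tray between -0.105 and 0.105 m and y of bracket2 in the frame of tray between -0.092 and 0.092 m and x of bracket3 in the frame of tray between -0.105 and 0.105 m and y of bracket3 in the frame of tray between -0.092 and 0.092 m and x of bracket4 in the frame of tray between -0.105 and 0.105 m and y of bracket4 in the frame of tray between -0.092 and 0.092 m); the robot touches nothing.
It fails at once if a bystander is moved more than 30 mm (distance of any of sprayer, glaze_jar, mug, bowl, spatula, brush, plaster_bat from where it was at the start of the episode above 0.03 m).
Of bracket1, bracket2, bracket3, bracket4 only 2 to 4 are there at a start; the rules pass over those that are not, and their reading is None.
At some moment in a run one of bracket1, bracket2, bracket3, bracket4 may be knocked a few centimetres aside while the robot is not near it.
It also fails if it takes over 210 s, if anything falls off the work surface, if the arm or the gripper's body presses on something with over 40 N, if the wrist force passes 120 N, or if a joint passes its speed limit or range.

## Working session

There is one attempt and no reset: what is moved stays moved. The work goes in short steps, Python scripts to look and compute and a tool call to move; the robot and the scene stay as the last step left them, time stands still between calls to the robot, and variables do not carry over. Pictures are saved under pics/ and viewed, at most 14 in all, crops included, and the job is handed in when it is done.

Besides the shell and the picture viewer there is one more tool, called after "Emit:" as a command line: name --argument value ..., lists and objects as JSON in quotes. send_rows: Moves the arm, as the interface text tells. Its arguments: {"type":"object","properties":{"targets":{"type":"array"},"fingers":{"type":"number"},"newtons":{"type":"number"}},"required":["targets"]}

```bash
mkdir -p pics; ls; python3 - <<'E'
from plant import *
import cv2,numpy as np
print(get_state())
for n in("scene","top"):
    s=snapshot(n); cv2.imwrite(f"pics/{n}0.png",s["img"]); print(n,s["fx"],s["fy"],s["cx"],s["cy"],np.round(s["cam_to_world"],4).tolist())
E
```

```text
pics
{'clock': 0.0, 'q': array([ 1.23979294,  0.68995983, -0.19450394,  1.56633246,  0.15728823,
        0.90245034, -0.21511353]), 'qd': array([ 0.00138955, -0.00024935,  0.00225569,  0.00012252,  0.0002466 ,
        0.00038653, -0.00031786]), 'joint_torque': array([ 8.69095693e-04, -5.27551067e+01, -1.26673244e+00, -1.53427148e+01,
       -5.26507292e-02,  6.59344296e-03,  1.63480167e-04]), 'tool_pos': array([ 0.22271481, -0.58331797,  0.2379279 ]), 'eef_rot': array([ 9.83405567e-01,  1.81418619e-01, -2.18575408e-04, -8.52916415e-04]), 'contact_force': array([0.52628876, 0.12703119, 0.43545055]), 'moment': array([-0.07130523,  0.07017447, -0.02721072]), 'finger_force': 0.0, 'opening': 0.9993515082234949}
scene 408.3830207343475 408.3830207343475 279.6654875096766 215.87901217044563 [[0.7537, 0.5674, -0.3318, 0.8581], [0.6572, -0.654, 0.3746, -0.4659], [-0.0044, -0.5004, -0.8658, 0.9983], [0.0, 0.0, 0.0, 1.0]]
top 481.7509597085488 481.7509597085488 273.7490178692226 217.87832050792966 [[0.0242, -0.9886, 0.1489, 0.3308], [-0.9997, -0.0235, 0.0063, -0.0727], [-0.0027, -0.149, -0.9888, 1.5791], [0.0, 0.0, 0.0, 1.0]]
```

View pics/scene0.png

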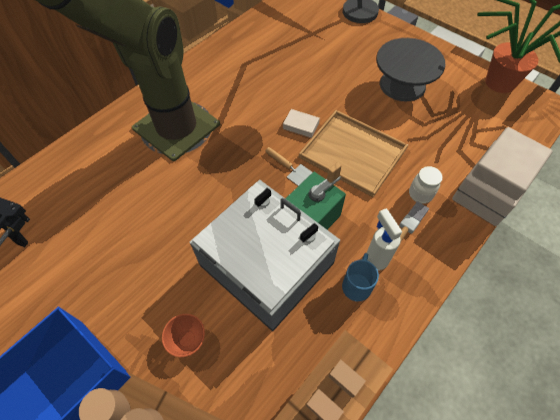

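View pics/top0.png

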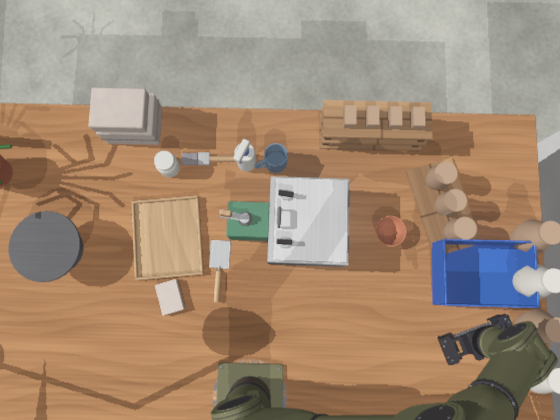

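Scene and top views: the kiln panel is at about (310,220) in the top view, with its free edge to the left (+y). The wings are at (286,194) and (284,242), the handle at (281,218), the crank at (240,216) and the tray at (168,237). The sprayer, mug and jar lie on the far side (+x).

```bash
cat > h.py <<'E'
from plant import *
import cv2,numpy as np
from scipy.spatial.transform import Rotation as R
def ray(s,u,v,z):
    T=s["cam_to_world"]; d=T[:3,:3]@np.array([(u-s["cx"])/s["fx"],(v-s["cy"])/s["fy"],1]); o=T[:3,3]
    return o+d*(z-o[2])/d[2]
def rays2(s1,p1,s2,p2):
    A=[];b=[]
    for s,(u,v) in((s1,p1),(s2,p2)):
        T=s["cam_to_world"]; d=T[:3,:3]@np.array([(u-s["cx"])/s["fx"],(v-s["cy"])/s["fy"],1]); d/=np.linalg.norm(d)
        P=np.eye(3)-np.outer(d,d);A.append(P);b.append(P@T[:3,3])
    return np.linalg.solve(sum(A),sum(b))
def comps(m,amin):
    n,l,st,c=cv2.connectedComponentsWithStats(m.astype(np.uint8)*255)
    return [(int(st[i,4]),c[i],l==i) for i in range(1,n) if st[i,4]>=amin]
E
python3 - <<'E'
from h import *
s=snapshot("top");im=s["img"].astype(int)
hsv=cv2.cvtColor(s["img"],cv2.COLOR_BGR2HSV)
roi=np.zeros(im.shape[:2],bool);roi[165:280,262:360]=1
pan=(hsv[...,1]<40)&(hsv[...,2]>140)&roi
c=max(comps(pan,50),key=lambda t:t[0]); m=c[2].astype(np.uint8)
r=cv2.minAreaRect(cv2.findContours(m,0,2)[0][0]);print("panel",r,[np.round(ray(s,*p,0.152),3) for p in cv2.boxPoints(r)],np.round(ray(s,*r[0],.152),3))
dark=(im.max(2)<60)&roi
for a,ce,mm in comps(dark,15):
    pts=np.argwhere(mm)[:,::-1].astype(np.float32); rr=cv2.minAreaRect(pts)
    print("dark",a,ce,rr,np.round(ray(s,*ce,.183),3),[np.round(ray(s,*p,0.183),3)[:2] for p in cv2.boxPoints(rr)])
g=(hsv[...,0]>60)&(hsv[...,0]<95)&(hsv[...,1]>100);g[:,:200]=0;g[:, 290:]=0;g[280:]=0
for a,ce,mm in comps(g,100):
    r=cv2.minAreaRect(np.argwhere(mm)[:,::-1].astype(np.float32));print("gear",a,r,[np.round(ray(s,*p,.115),3)[:2] for p in cv2.boxPoints(r)])
cv2.imwrite("pics/crop.png",cv2.resize(s["img"][130:330,120:360],None,fx=3.3,fy=3,interpolation=cv2.INTER_CUBIC)[:, :792])
E
```

```text
panel ((308.31500244140625, 220.2359619140625), (80.15184783935547, 86.47113800048828), 1.8476102352142334) [array([ 0.413, -0.046,  0.152]), array([ 0.675, -0.048,  0.152]), array([ 0.672, -0.291,  0.152]), array([ 0.411, -0.283,  0.152])] [ 0.541 -0.167  0.152]
```

View pics/crop.png

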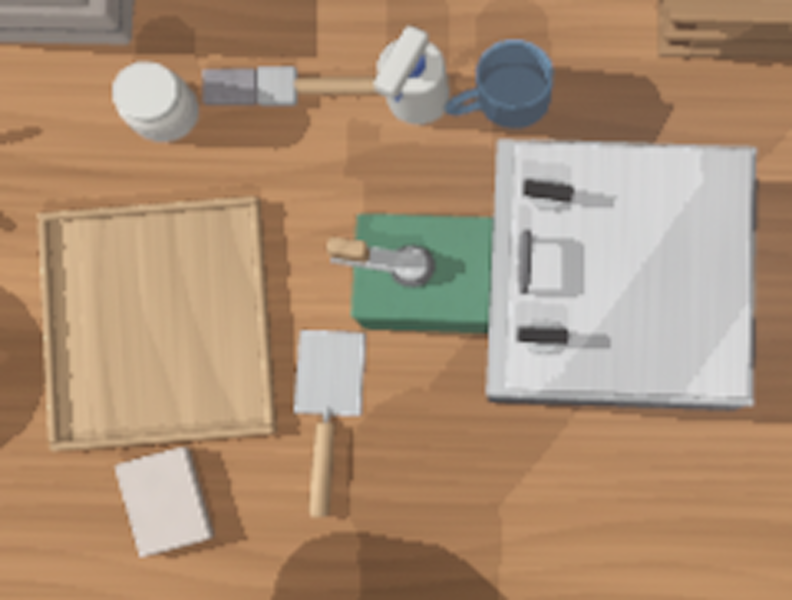

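Crop: far wing at (286,193), near wing at (284.5,241), handle bar at (279,217), crank hub at (245,218), grip at (225.5,213). The spatula lies between the tray and the gear case; the plaster bat is near the tray.

```bash
python3 - <<'E'
from h import *
from scipy.optimize import least_squares
s=snapshot("top");im=s["img"].astype(int);hsv=cv2.cvtColor(s["img"],cv2.COLOR_BGR2HSV)
roi=np.zeros(im.shape[:2],bool);roi[180:255,274:300]=1
W=[]
for a,ce,mm in comps((im.max(2)<95)&roi,10):
    rr=cv2.minAreaRect(np.argwhere(mm)[:,::-1].astype(np.float32)); print("dark",a,ce,rr,np.round(ray(s,*ce,.177),3)); 
g=(hsv[...,0]>60)&(hsv[...,0]<95)&(hsv[...,1]>80);g[:,:200]=0;g[:,290:]=0;g[280:]=0
for a,ce,mm in comps(g,200):
    r=cv2.minAreaRect(np.argwhere(mm)[:,::-1].astype(np.float32));print("gear",a,r,[np.round(ray(s,*p,.115),3)[:2] for p in cv2.boxPoints(r)])
roi[:]=0;roi[165:280,262:360]=1
c=max(comps((hsv[...,1]<60)&(hsv[...,2]>60)&roi,50),key=lambda t:t[0]);r=cv2.minAreaRect(np.argwhere(c[2])[:,::-1].astype(np.float32))
print("kiln",r,[np.round(ray(s,*p,.14),3)[:2] for p in cv2.boxPoints(r)])
obs=np.array([ray(s,286.1,193,.18)[:2],ray(s,284.5,241.3,.18)[:2],ray(s,279.1,217.3,.19)[:2],ray(s,245.2,218.3,.17)[:2]]);print(obs.round(3))
mod=np.array([[.072,.072],[-.072,.072],[0,.09],[0,.195]])
def T(p,m): c,q=np.cos(p[2]),np.sin(p[2]);return m@np.array([[c,q],[-q,c]])+p[:2]
f=least_squares(lambda p:(T(p,mod)-obs).ravel(),[.54,-.17,0]);print(f.x,(f.fun*1e3).round(1))
print("grip",ray(s,225.5,212.7,.185))
# tray: wood walls
t=[(120+x/3.3,130+y/3) for x,y in((38,213),(256,199),(272,434),(50,449))];print("tray",[ray(s,*p,.02)[:2].round(3) for p in t],np.mean([ray(s,*p,.02)[:2] for p in t],0))
sc=snapshot("scene");cv2.imwrite("pics/sc1.png",cv2.resize(sc["img"][150:330,180:420],None,fx=3.3,fy=3.3,interpolation=cv2.INTER_CUBIC))
E
```

```text
dark 71 [285.63380282 193.21126761] ((285.7837829589844, 193.29730224609375), (14.138313293457031, 4.93196964263916), 9.462322235107422) [ 0.617 -0.097  0.177]
dark 13 [280. 214.] ((280.0, 214.0), (12.0, 0.0), -90.0) [ 0.554 -0.082  0.177]
dark 61 [284.         241.39344262] ((284.0, 241.0), (4.0, 14.0), 90.0) [ 0.473 -0.095  0.177]
kiln ((305.0, 221.0), (90.0, 86.0), 90.0) [array([ 0.676, -0.024]), array([ 0.682, -0.288]), array([ 0.408, -0.288]), array([ 0.402, -0.032])]
[[ 0.617 -0.099]
 [ 0.473 -0.097]
 [ 0.542 -0.079]
 [ 0.54   0.021]]
[ 0.54448808 -0.17077559  0.0140536 ] [-1.4  0.8 -1.8 -3.   1.1 -1.4  2.   3.6]
grip [0.55275619 0.07795885 0.185     ]
tray [array([0.611, 0.407]), array([0.631, 0.19 ]), array([0.375, 0.162]), array([0.354, 0.378])] [0.49297782 0.28412011]
```

View pics/sc1.png

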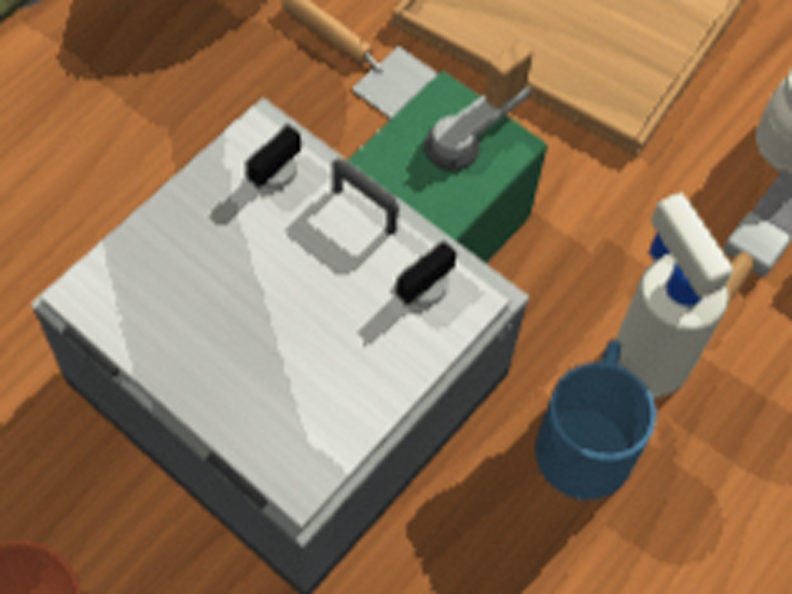

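```bash
cat >> h.py <<'E'
def mv(*wps,frm=None):
    """wps: (x,y,z,alpha) tool down, alpha = heading of tool x. prints shift/turn rows from the present pose"""
    st=get_state(); p=st["tool_pos"]; r=R.from_quat(st["eef_rot"]); X=r.as_matrix()[:,0]
    print("t %.2f"%st["clock"],"at",p.round(4),"alpha %.4f"%np.arctan2(X[1],X[0]),"tilt",r.as_matrix()[:2,2].round(4),"q",st["q"].round(2),"open %.3f F%.1f"%(st["opening"],st["finger_force"]),"cf",st["contact_force"].round(1))
    for x,y,z,a in wps:
        c,s=np.cos(a),np.sin(a); g=R.from_matrix(np.array([[c,s,0],[s,-c,0],[0,0,-1.]]))
        print("  ",np.round(r.inv().apply(np.array([x,y,z])-p)/.3,4).tolist(),np.round((r.inv()*g).as_rotvec()/np.pi,4).tolist())
E
python3 - <<'E'
from h import *
mv((.40,-.40,.36,1.0),(.44,-.30,.40,1.571))
print(snapshot("wrist")["T_tool_cam"].round(3))
E
```

```text
t 0.25 at [ 0.2229 -0.5837  0.2384] alpha 0.3649 tilt [-0.0003  0.0006] q [ 1.24  0.69 -0.19  1.57  0.16  0.9  -0.22] open 1.002 F0.0 cf [ 0.4 -0.   0.1]
   [0.7698, -0.3615, -0.4051] [-0.0002, -0.0001, -0.2022]
   [1.0133, -0.6254, -0.5383] [-0.0002, -0.0001, -0.3839]
[[-0.    -0.95  -0.312  0.081]
 [ 1.    -0.     0.     0.001]
 [-0.001 -0.312  0.95  -0.146]
 [ 0.     0.     0.     1.   ]]
```

Emit:
send_rows --targets '[[[0.0,0.0,-0.3],[0,0,0]],[[0.3,-0.15,-0.4],[0,0,-0.1]],[[0.99,-0.6,-0.45],[0,0,-0.384]],[[0.99,-0.6,-0.45],[0,0,-0.384]],[[0.99,-0.6,-0.45],[0,0,-0.384]],[[0.99,-0.6,-0.45],[0,0,-0.384]],[[0.99,-0.6,-0.45],[0,0,-0.384]],[[0.99,-0.6,-0.45],[0,0,-0.384]],[[0.99,-0.6,-0.45],[0,0,-0.384]],[[0.99,-0.6,-0.45],[0,0,-0.384]]]' --fingers 0.4 --newtons 30

```text
clock: 1.55
tool_pos: [0.4356, -0.3105, 0.3735]
eef_rot: [0.708, 0.706, -0.0, -0.0]
contact_force: [-0.7, 0.1, 0.3]
opening: 0.395
finger_force: 0.0
```

```bash
python3 - <<'E'
from h import *
mv((.545,-.10,.36,1.571))
E
```

```text
t 1.55 at [ 0.4356 -0.3105  0.3735] alpha 1.5682 tilt [-0.0006 -0.0002] q [ 0.9   0.46 -0.58  1.62  0.27  1.14  0.25] open 0.395 F0.0 cf [-0.7  0.1  0.3]
   [0.7026, 0.3628, 0.0446] [-0.0002, 0.0001, -0.0009]
```

Emit:
send_rows --targets '[[[0.7,0.363,0.04],[0,0,0]],[[0.7,0.363,0.04],[0,0,0]],[[0.7,0.363,0.04],[0,0,0]],[[0.7,0.363,0.04],[0,0,0]],[[0.7,0.363,0.04],[0,0,0]],[[0.7,0.363,0.04],[0,0,0]]]'

```text
clock: 2.3
tool_pos: [0.5447, -0.1012, 0.3614]
eef_rot: [0.708, 0.706, -0.001, 0.0]
contact_force: [-0.2, -1.0, 0.6]
opening: 0.402
finger_force: 0.0
```

```bash
cat >> h.py <<'E'
def wrist():
    st=get_state(); s=snapshot("wrist"); T=np.eye(4); T[:3,:3]=R.from_quat(st["eef_rot"]).as_matrix(); T[:3,3]=st["tool_pos"]; s["cam_to_world"]=T@s["T_tool_cam"]; return s
E
python3 - <<'E'
from h import *
import pickle
mv()
s=wrist();pickle.dump(s,open("w1.pkl","wb"));cv2.imwrite("pics/w1.png",s["img"]);print(s["fx"])
E
```

```text
t 2.30 at [ 0.5447 -0.1012  0.3614] alpha 1.5690 tilt [-0.0009 -0.0012] q [ 0.45  0.5  -0.58  1.59  0.3   1.14 -0.2 ] open 0.402 F0.0 cf [-0.2 -1.   0.6]
364.6326440638583
```

View pics/w1.png

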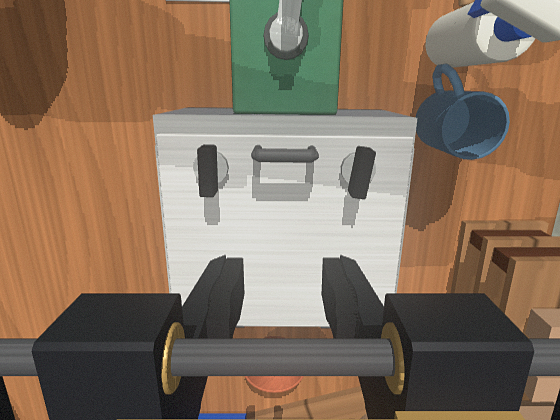

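Wrist view: near wing at (207,170), almost square to the hinge; far wing at (361,172), tilted clockwise; handle bar from (252,154) to (318,154); crank hub at (286,33).

```bash
python3 - <<'E'
from h import *
import pickle
s=pickle.load(open("w1.pkl","rb"));im=s["img"].astype(int)
roi=np.zeros(im.shape[:2],bool);roi[138:205,190:385]=1
P=[]
for a,ce,mm in comps((im.max(2)<75)&roi,60):
    r=cv2.minAreaRect(np.argwhere(mm)[:,::-1].astype(np.float32));w=ray(s,*ce,.173)
    print(a,ce.round(1),np.round(r[1],1),round(r[2],1),w.round(4)); 
print("bar",ray(s,252,154,.187).round(4),ray(s,318,154,.187).round(4))
print("edge",[ray(s,*p,.152).round(4)[:2] for p in((160,135),(412,135))])
print("kiln -y/+y top corners",[ray(s,*p,.14).round(4)[:2] for p in((155,114),(416,117))])
print("hub",ray(s,286,33,.15).round(4))
mv((.473,-.1,.21,1.571),(.473,-.1,.16,1.571))
E
```

```text
925 [207.3 169.9] [51.3 19.2] 88.0 [ 0.4747 -0.0956  0.173 ]
941 [361.1 171.6] [19.8 51.2] 11.9 [ 0.6188 -0.0974  0.173 ]
78 [282.7 160.5] [65.   3.9] 0.9 [ 0.5453 -0.0868  0.173 ]
bar [ 0.5182 -0.0781  0.187 ] [ 0.5766 -0.0782  0.187 ]
edge [array([ 0.4269, -0.0658]), array([ 0.6702, -0.0663])]
kiln -y/+y top corners [array([ 0.4201, -0.0469]), array([ 0.6764, -0.0503])]
hub [0.5485 0.0239 0.15  ]
t 2.35 at [ 0.5445 -0.1018  0.3615] alpha 1.5677 tilt [-0.0008 -0.0014] q [ 0.45  0.5  -0.58  1.59  0.3   1.14 -0.2 ] open 0.399 F0.0 cf [-0.2  0.4  0.6]
   [0.006, -0.2379, 0.5051] [-0.0003, 0.0005, -0.001]
   [0.0063, -0.2378, 0.6718] [-0.0003, 0.0005, -0.001]
```

Emit:
send_rows --targets '[[[0.02,-0.232,0.2],[0,0,0.006]],[[0.02,-0.232,0.45],[0,0,0.006]],[[0.02,-0.232,0.53],[0,0,0.006]],[[0.02,-0.232,0.6],[0,0,0.006]],[[0.02,-0.232,0.67],[0,0,0.006]],[[0.02,-0.232,0.67],[0,0,0.006]],[[0.02,-0.232,0.67],[0,0,0.006]]]'

```text
clock: 3.22
tool_pos: [0.4758, -0.0948, 0.1614]
eef_rot: [0.714, 0.7, 0.0, 0.001]
contact_force: [0.3, -0.4, -0.2]
opening: 0.398
finger_force: 0.0
```

Emit:
send_rows --targets '[[[0,0,0],[0,0,0]],[[0,0,0],[0,0,0]],[[0,0,0],[0,0,0]],[[0,0,0],[0,0,0.05]],[[0,0,0],[0,0,0.1]],[[0,0,0],[0,0,0.16]],[[0,0,0],[0,0,0.22]],[[0,0,0],[0,0,0.28]],[[0,0,0],[0,0,0.33]],[[0,0,0],[0,0,0.39]],[[0,0,0],[0,0,0.44]],[[0,0,0],[0,0,0.5]]]' --fingers 0.0

```text
clock: 4.72
tool_pos: [0.4756, -0.0954, 0.1611]
eef_rot: [1.0, -0.012, 0.0, 0.001]
contact_force: [-1.7, -4.4, 1.5]
opening: 0.159
finger_force: 30.0
```

Emit:
send_rows --targets '[[[0,0,0],[0,0,0]],[[0,0,0],[0,0,0]]]'

```text
clock: 4.97
tool_pos: [0.4756, -0.0953, 0.1611]
eef_rot: [1.0, -0.009, 0.0, 0.001]
contact_force: [-0.8, -5.7, 4.6]
opening: 0.154
finger_force: 30.0
```

```bash
python3 - <<'E'
from h import *
mv()
E
```

```text
t 4.97 at [ 0.4756 -0.0953  0.1611] alpha -0.0170 tilt [ 0.0007 -0.0019] q [ 0.1   0.64  0.    2.06 -0.    0.44 -1.48] open 0.154 F30.0 cf [-0.8 -5.7  4.6]
```

Emit:
send_rows --targets '[[[0,0,0],[0,0,0]],[[0,0,0],[0,0,0]],[[0,0,-0.15],[0,0,0]],[[0.1,0,-0.27],[0,0,-0.06]],[[0.3,0,-0.27],[0,0,-0.12]],[[0.477,0,-0.27],[0,0,-0.18]],[[0.477,0,-0.27],[0,0,-0.23]],[[0.477,0,-0.27],[0,0,-0.29]],[[0.477,0,-0.27],[0,0,-0.35]],[[0.477,0,-0.27],[0,0,-0.4]],[[0.477,0,-0.27],[0,0,-0.451]],[[0.477,0,-0.27],[0,0,-0.451]]]' --fingers 0.4

```text
clock: 6.48
tool_pos: [0.6183, -0.0959, 0.2413]
eef_rot: [0.765, 0.644, 0.0, -0.001]
contact_force: [-0.1, 0.0, 0.1]
opening: 0.399
finger_force: 0.0
```

```bash
python3 - <<'E'
from h import *
mv((.6190,-.0972,.160,1.40))
s=wrist();cv2.imwrite("pics/w2.png",s["img"])
E
```

```text
t 6.47 at [ 0.6183 -0.0959  0.2413] alpha 1.3987 tilt [-0.0006  0.0011] q [ 0.3   0.71 -0.41  1.55  0.32  0.95 -0.38] open 0.399 F0.0 cf [-0.1  0.   0.1]
   [-0.0043, 0.0032, 0.2709] [-0.0002, -0.0003, -0.0004]
```

View pics/w2.png

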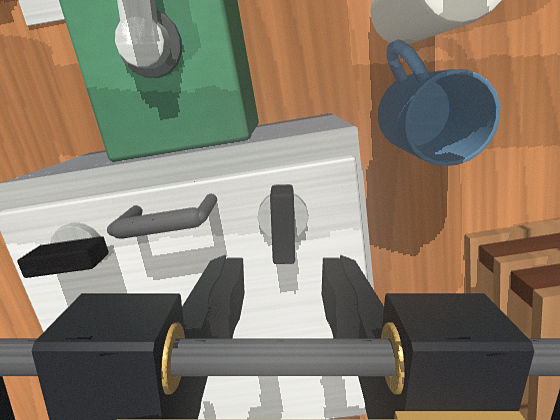

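The near wing is now parallel to the bar, at (63,257), and the far wing (283,225) lines up between the fingers.

Emit:
send_rows --targets '[[[-0.004,0.003,0.1],[0,0,0]],[[-0.004,0.003,0.19],[0,0,0]],[[-0.004,0.003,0.265],[0,0,0]],[[-0.004,0.003,0.265],[0,0,0]],[[-0.004,0.003,0.265],[0,0,0]]]'

```text
clock: 7.15
tool_pos: [0.6198, -0.0974, 0.163]
eef_rot: [0.765, 0.644, 0.0, 0.0]
contact_force: [0.5, -0.5, 1.9]
opening: 0.402
finger_force: 0.0
```

Emit:
send_rows --targets '[[[0,0,0],[0,0,0]],[[0,0,0],[0,0,0]],[[0,0,0],[0,0,0]],[[0,0,0],[0,0,0.05]],[[0,0,0],[0,0,0.1]],[[0,0,0],[0,0,0.16]],[[0,0,0],[0,0,0.22]],[[0,0,0],[0,0,0.28]],[[0,0,0],[0,0,0.33]],[[0,0,0],[0,0,0.39]],[[0,0,0],[0,0,0.454]],[[0,0,0],[0,0,0.454]]]' --fingers 0.0

```text
clock: 8.65
tool_pos: [0.6181, -0.0973, 0.1628]
eef_rot: [1.0, -0.014, -0.001, 0.0]
contact_force: [-4.8, 1.2, 7.0]
opening: 0.157
finger_force: 30.0
```

Emit:
send_rows --targets '[[[0,0,0],[0,0,0]],[[0,0,0],[0,0,0]]]'

```text
clock: 8.9
tool_pos: [0.6181, -0.0973, 0.1628]
eef_rot: [1.0, -0.013, -0.001, -0.0]
contact_force: [-5.0, 1.3, 6.4]
opening: 0.159
finger_force: 30.0
```

```bash
python3 - <<'E'
from h import *
mv()
E
```

```text
t 8.90 at [ 0.6181 -0.0973  0.1628] alpha -0.0268 tilt [-0.002   0.0005] q [ 0.06  0.78  0.03  1.64 -0.04  0.72 -1.48] open 0.159 F30.0 cf [-5.   1.3  6.4]
```

Emit:
send_rows --targets '[[[0,0,0],[0,0,0]],[[0,0,0],[0,0,0]],[[0,0,-0.15],[0,0,0]],[[0,0,-0.25],[0,0,0]],[[-0.12,-0.03,-0.25],[0,0,0]],[[-0.24,-0.056,-0.25],[0,0,0]],[[-0.24,-0.056,-0.25],[0,0,0]],[[-0.24,-0.056,-0.25],[0,0,0.0]]]' --fingers 0.4

```text
clock: 9.9
tool_pos: [0.5489, -0.079, 0.2375]
eef_rot: [1.0, -0.013, 0.001, 0.0]
contact_force: [0.5, 0.1, -0.4]
opening: 0.399
finger_force: 0.0
```

```bash
python3 - <<'E'
from h import *
s=wrist();cv2.imwrite("pics/w3.png",s["img"])
mv((.547,-.0785,.169,-.015))
E
```

```text
t 9.95 at [ 0.5491 -0.0791  0.2374] alpha -0.0270 tilt [ 0.002  -0.0003] q [ 0.04  0.59  0.04  1.79 -0.03  0.75 -1.51] open 0.402 F0.0 cf [-0.   0.1 -0.5]
   [-0.0076, -0.002, 0.2279] [0.0001, -0.0006, -0.0038]
```

View pics/w3.png

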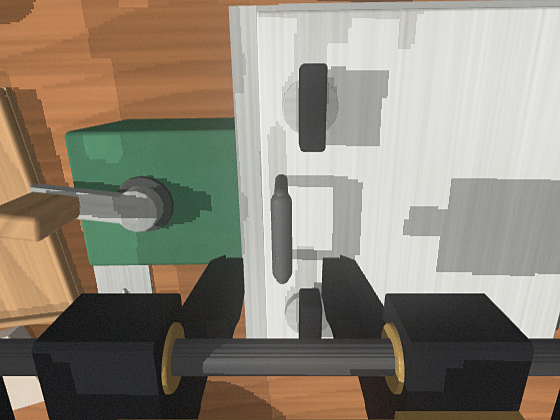

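Wrist view: both wings are now parallel to the bar. The bar (282,230) lies midway between the fingers.

Emit:
send_rows --targets '[[[-0.007,-0.002,0.1],[0,0,0]],[[-0.007,-0.002,0.2],[0,0,0]],[[-0.007,-0.002,0.225],[0,0,0]],[[-0.007,-0.002,0.225],[0,0,0]],[[-0.007,-0.002,0.225],[0,0,0]]]'

```text
clock: 10.58
tool_pos: [0.5467, -0.0784, 0.1707]
eef_rot: [1.0, -0.014, 0.001, 0.0]
contact_force: [0.6, 0.5, 0.1]
opening: 0.401
finger_force: 0.0
```

Emit:
send_rows --targets '[[[0,0,0],[0,0,0]],[[0,0,0],[0,0,0]],[[0,0,0],[0,0,0]],[[0,0,0],[0,0,0]]]' --fingers 0.0 --newtons 25

```text
clock: 11.08
tool_pos: [0.5458, -0.0783, 0.17]
eef_rot: [1.0, -0.013, 0.0, 0.0]
contact_force: [-1.2, -0.4, 3.5]
opening: 0.118
finger_force: 25.0
```

Emit:
send_rows --targets '[[[0,0.031,-0.1],[0,0,0]],[[0.001,0.077,-0.195],[0,0,0]],[[0.002,0.136,-0.282],[0,0,0]],[[0.003,0.208,-0.358],[0,0,0]],[[0.004,0.29,-0.424],[0,0,0]],[[0.005,0.381,-0.476],[0,0,0]],[[0.007,0.479,-0.514],[0,0,0]],[[0.009,0.582,-0.537],[0,0,0]],[[0.01,0.687,-0.544],[0,0,0]],[[0.012,0.791,-0.536],[0,0,0]],[[0.013,0.894,-0.512],[0,0,0]],[[0.015,0.96,-0.487],[0,0,0]]]'

```text
clock: 12.58
tool_pos: [0.5421, -0.3669, 0.3161]
eef_rot: [1.0, -0.014, 0.0, -0.0]
contact_force: [-2.1, 3.1, 4.7]
opening: 0.121
finger_force: 25.0
```

```bash
python3 - <<'E'
from h import *
mv()
s=snapshot("scene");cv2.imwrite("pics/s4.png",s["img"])
E
```

```text
t 12.57 at [ 0.5421 -0.3669  0.3161] alpha -0.0274 tilt [0.0002 0.0006] q [ 0.5   0.66  0.04  1.37 -0.03  1.11 -1.05] open 0.121 F25.0 cf [-2.1  3.1  4.7]
```

View pics/s4.png

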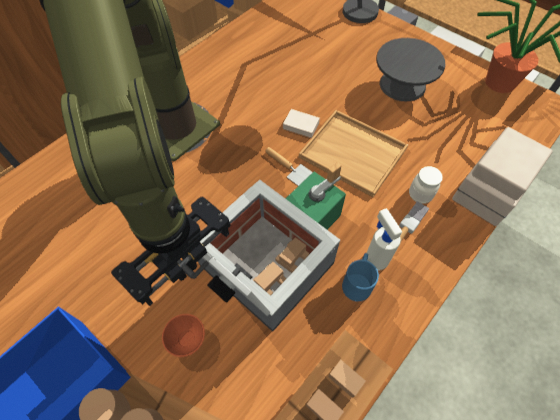

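Scene view: the panel stands open at the back, with brackets visible in the chamber at about (272,275) and (292,252). Releasing the bar and moving on to the crank.

Emit:
send_rows --targets '[[[0,0,0],[0,0,0]],[[0,0,0],[0,0,0]],[[0,0,0],[0,0,0]],[[0,0,-0.1],[0,0,0]],[[0,0,-0.2],[0,0,0]],[[0,0,-0.32],[0,0,0]],[[0,-0.2,-0.32],[0,0,0]],[[0,-0.4,-0.32],[0,0,0]],[[0,-0.6,-0.32],[0,0,0]],[[0,-0.8,-0.32],[0,0,0.0]],[[0,-0.98,-0.32],[0,0,0]],[[0,-0.98,-0.32],[0,0,0]]]' --fingers 0.22

```text
clock: 14.12
tool_pos: [0.5503, -0.0651, 0.4122]
eef_rot: [1.0, -0.008, 0.0, -0.002]
contact_force: [0.1, 1.0, -0.7]
opening: 0.219
finger_force: 0.0
```

```bash
python3 - <<'E'
from h import *
s=wrist();cv2.imwrite("pics/w5.png",s["img"])
import pickle;pickle.dump(s,open("w5.pkl","wb"))
mv((.513,.067,.27,0))
E
```

```text
t 14.18 at [ 0.5501 -0.0691  0.4122] alpha -0.0209 tilt [0.0001 0.0012] q [ 0.03  0.42  0.02  1.51 -0.01  1.21 -1.54] open 0.216 F0.0 cf [-0.4  0.2 -0.3]
   [-0.1332, -0.4503, 0.4744] [-0.0004, -0.0, -0.0067]
```

View pics/w5.png

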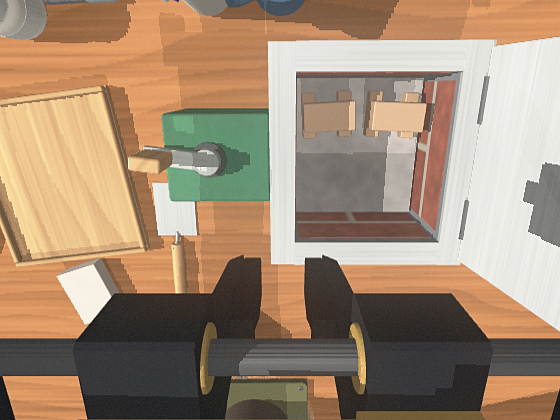

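Wrist view: the chamber is open. Two brackets at (328,115) and (397,115) stand along its +x side. The crank hub is at (207,158) and its grip at (153,160).

```bash
python3 - <<'E'
from h import *
import pickle
s=pickle.load(open("w5.pkl","rb"))
print("hub",ray(s,209,158,.15),"grip",ray(s,153,158,.185))
print("tray",[ray(s,*p,.02)[:2].round(3) for p in((106,87),(149,250),(20,263))])
for p in((328,116),(397,116)): print("br",ray(s,*p,.085).round(3))
mv((.512,.066,.27,0),(.512,.066,.152,0))
ax=np.array([.5488,.0255])
P=lambda a:np.array([np.sin(a),np.cos(a)])*.055
a=-.7+.358*np.arange(37)
for k in(0,12,24):
    print(k,[[round((P(b)-P(a[k]))[0]/.3,3),round(-(P(b)-P(a[k]))[1]/.3,3)] for b in a[k+1:k+13]], (ax+P(a[k])).round(4))
print(ax+P(a[36]))
E
```

```text
hub [0.55611598 0.01815724 0.15      ] grip [0.56348851 0.06881103 0.185     ]
tray [array([0.635, 0.183]), array([0.383, 0.155]), array([0.363, 0.37 ])]
br [ 0.595 -0.123  0.085]
br [ 0.594 -0.21   0.085]
t 14.18 at [ 0.5501 -0.0691  0.4122] alpha -0.0209 tilt [0.0001 0.0012] q [ 0.03  0.42  0.02  1.51 -0.01  1.21 -1.54] open 0.216 F0.0 cf [-0.4  0.2 -0.3]
   [-0.1365, -0.4469, 0.4744] [-0.0004, -0.0, -0.0067]
   [-0.1365, -0.4465, 0.8677] [-0.0004, -0.0, -0.0067]
0 [[np.float64(0.057), np.float64(-0.032)], [np.float64(0.121), np.float64(-0.043)], [np.float64(0.185), np.float64(-0.03)], [np.float64(0.241), np.float64(0.004)], [np.float64(0.281), np.float64(0.055)], [np.float64(0.3), np.float64(0.118)], [np.float64(0.296), np.float64(0.183)], [np.float64(0.27), np.float64(0.243)], [np.float64(0.225), np.float64(0.289)], [np.float64(0.166), np.float64(0.317)], [np.float64(0.1), np.float64(0.323)], [np.float64(0.038), np.float64(0.305)]] [0.5134 0.0676]
12 [[np.float64(-0.053), np.float64(-0.039)], [np.float64(-0.088), np.float64(-0.093)], [np.float64(-0.103), np.float64(-0.157)], [np.
[... 221 characters left out ...]
), np.float64(-0.322)], [np.float64(0.223), np.float64(-0.28)], [np.float64(0.254), np.float64(-0.222)], [np.float64(0.264), np.float64(-0.158)]] [ 0.5247 -0.0239]
24 [[np.float64(-0.014), np.float64(0.064)], [np.float64(-0.05), np.float64(0.119)], [np.float64(-0.102), np.float64(0.157)], [np.float64(-0.165), np.float64(0.175)], [np.float64(-0.23), np.float64(0.17)], [np.float64(-0.289), np.float64(0.143)], [np.float64(-0.335), np.float64(0.096)], [np.float64(-0.361), np.float64(0.037)], [np.float64(-0.365), np.float64(-0.029)], [np.float64(-0.346), np.float64(-0.091)], [np.float64(-0.306), np.float64(-0.143)], [np.float64(-0.251), np.float64(-0.177)]] [0.6038 0.0234]
[0.52848262 0.07660973]
```

Emit:
send_rows --targets '[[[-0.13,-0.22,0.15],[0,0,-0.007]],[[-0.133,-0.44,0.35],[0,0,-0.007]],[[-0.133,-0.453,0.47],[0,0,-0.007]],[[-0.133,-0.453,0.6],[0,0,-0.007]],[[-0.133,-0.453,0.74],[0,0,-0.007]],[[-0.133,-0.453,0.868],[0,0,-0.007]],[[-0.133,-0.453,0.868],[0,0,-0.007]],[[-0.133,-0.453,0.868],[0,0,-0.007]]]' --fingers 0.0

```text
clock: 15.18
tool_pos: [0.5151, 0.0638, 0.1526]
eef_rot: [1.0, -0.003, 0.001, 0.0]
contact_force: [-0.1, 0.5, 0.3]
opening: 0.007
finger_force: 0.0
```

```bash
python3 - <<'E'
from h import *
mv((.5134,.0676,.152,0))
E
```

```text
t 15.18 at [0.5151 0.0638 0.1526] alpha -0.0064 tilt [ 0.002  -0.0003] q [-0.2   0.68 -0.02  1.97  0.03  0.48 -1.82] open 0.007 F0.0 cf [-0.1  0.5  0.3]
   [-0.0058, -0.0126, 0.002] [0.0001, -0.0006, -0.002]
```

Emit:
send_rows --targets '[[[0.051,-0.045,0],[0,0,0]],[[0.115,-0.056,0],[0,0,0]],[[0.179,-0.043,0],[0,0,0]],[[0.235,-0.009,0],[0,0,0]],[[0.275,0.042,0],[0,0,0]],[[0.294,0.105,0],[0,0,0]],[[0.29,0.17,0],[0,0,0]],[[0.264,0.23,0],[0,0,0]],[[0.219,0.276,0],[0,0,0]],[[0.16,0.304,0],[0,0,0]],[[0.094,0.31,0],[0,0,0]],[[0.032,0.292,0],[0,0,0]]]'

```text
clock: 16.68
tool_pos: [0.5331, -0.0211, 0.1555]
eef_rot: [1.0, -0.003, 0.012, -0.002]
contact_force: [10.5, -2.5, 0.5]
opening: 0.006
finger_force: 4.3
```

```bash
python3 - <<'E'
from h import *
mv((.5247,-.0239,.152,0))
s=snapshot("top");cv2.imwrite("pics/t6.png",cv2.resize(s["img"][160:290,190:370],None,fx=4,fy=4))
E
```

```text
t 16.68 at [ 0.5331 -0.0211  0.1555] alpha -0.0052 tilt [0.023  0.0034] q [-0.02  0.69 -0.04  1.95  0.05  0.49 -1.67] open 0.006 F4.3 cf [10.5 -2.5  0.5]
   [-0.0282, 0.0096, 0.011] [-0.0011, -0.0073, -0.0016]
```

View pics/t6.png

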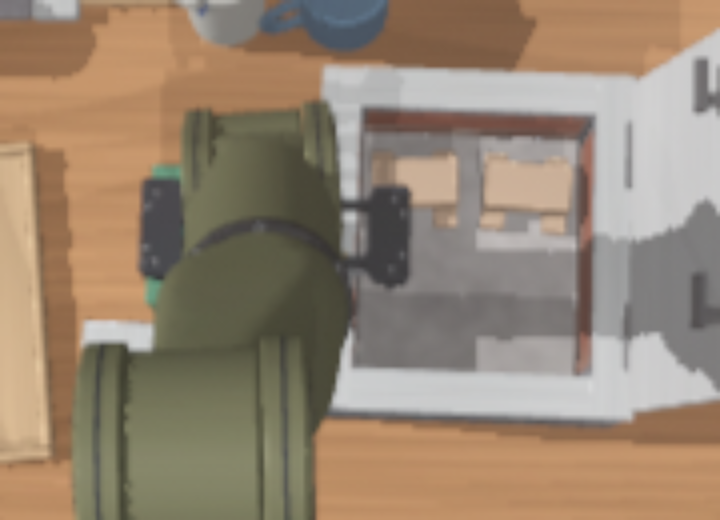

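Top view: the gripper is pushing the grip around, the brackets are undisturbed at (405,180) and (530,185) in the crop, and the panel is open.

Emit:
send_rows --targets '[[[-0.053,-0.039,0],[0,0,0]],[[-0.088,-0.093,0],[0,0,0]],[[-0.103,-0.157,0],[0,0,0]],[[-0.094,-0.222,0],[0,0,0]],[[-0.063,-0.279,0],[0,0,0]],[[-0.014,-0.322,0],[0,0,0]],[[0.047,-0.345,0],[0,0,0]],[[0.113,-0.345,0],[0,0,0]],[[0.174,-0.322,0],[0,0,0]],[[0.223,-0.28,0],[0,0,0]],[[0.254,-0.222,0],[0,0,0]],[[0.264,-0.158,0],[0,0,0]]]'

```text
clock: 18.23
tool_pos: [0.5753, 0.031, 0.1512]
eef_rot: [1.0, -0.001, -0.028, -0.004]
contact_force: [-62.4, 26.8, 44.1]
opening: 0.006
finger_force: 34.6
```

```bash
python3 - <<'E'
from h import *
mv((.6038,.0234,.152,0))
s=snapshot("scene");cv2.imwrite("pics/s7.png",cv2.resize(s["img"][130:330,160:400],None,fx=3,fy=3))
E
```

```text
t 18.23 at [0.5753 0.031  0.1512] alpha -0.0025 tilt [-0.0565  0.0077] q [-0.1   0.76 -0.04  1.75  0.02  0.69 -1.72] open 0.006 F34.6 cf [-62.4  26.8  44.1]
   [0.0947, 0.0249, -0.0081] [-0.0024, 0.018, -0.0009]
```

View pics/s7.png

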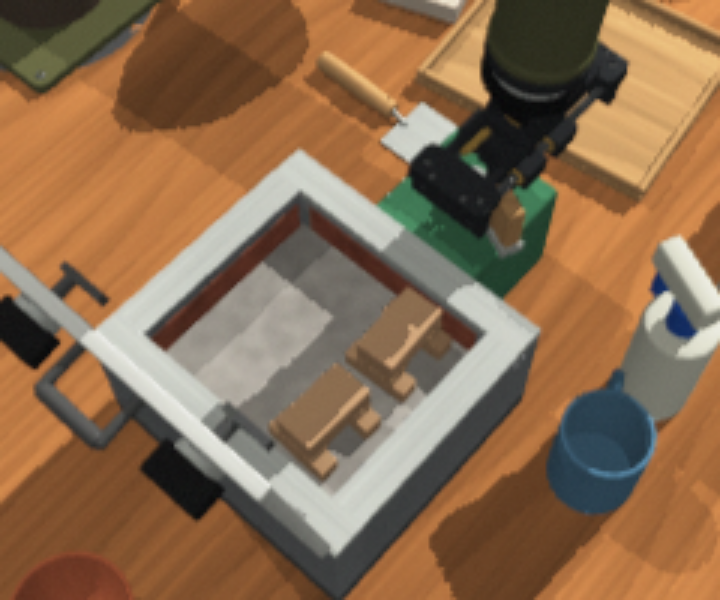

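Scene view: the hearth is well up. The fingers have slipped to the inside of the grip, which is at about (510,220), and are wedged against it. Backing off and lifting.

Emit:
send_rows --targets '[[[-0.1,-0.02,0],[0,0,0]],[[-0.11,-0.02,0],[0,0,0]],[[-0.11,-0.02,-0.1],[0,0,0]],[[-0.11,-0.02,-0.25],[0,0,0]],[[-0.3,-0.02,-0.4],[0,0,0]],[[-0.5,-0.0,-0.5],[0,0,0]],[[-0.6,0.1,-0.5],[0,0,0]],[[-0.6,0.1,-0.5],[0,0,0]],[[-0.6,0.1,-0.5],[0,0,0]]]'

```text
clock: 19.4
tool_pos: [0.4248, -0.0053, 0.3028]
eef_rot: [1.0, -0.003, 0.002, -0.0]
contact_force: [0.3, 0.5, 0.3]
opening: 0.009
finger_force: 0.0
```

```bash
python3 - <<'E'
from h import *
mv()
s=wrist();cv2.imwrite("pics/w8.png",s["img"])
import pickle;pickle.dump(s,open("w8.pkl","wb"))
E
```

```text
t 19.40 at [ 0.4248 -0.0053  0.3028] alpha -0.0061 tilt [0.0049 0.0003] q [-0.08  0.33 -0.03  2.05  0.01  0.75 -1.69] open 0.009 F0.0 cf [0.3 0.5 0.3]
```

View pics/w8.png

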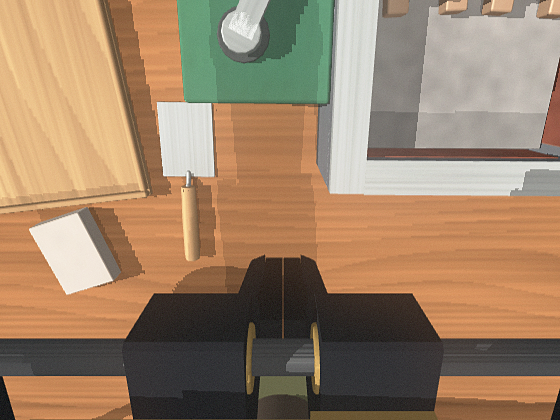

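Wrist view: the crank arm points from the hub (240,33) towards (260,0), so the crank is about 2.0–2.1 rad into its second turn. I will finish by gripping its flats, which first needs a turned hand and a measured arm angle.

Emit:
send_rows --targets '[[[0.1,0.016,-0.19],[0,0,-0.06]],[[0.25,0.016,-0.19],[0,0,-0.12]],[[0.4,0.016,-0.19],[0,0,-0.18]],[[0.5,0.016,-0.19],[0,0,-0.24]],[[0.618,0.016,-0.19],[0,0,-0.3]],[[0.618,0.016,-0.19],[0,0,-0.36]],[[0.618,0.016,-0.19],[0,0,-0.41]],[[0.618,0.016,-0.19],[0,0,-0.47]],[[0.618,0.016,-0.19],[0,0,-0.53]],[[0.618,0.016,-0.19],[0,0,-0.59]],[[0.618,0.016,-0.19],[0,0,-0.65]],[[0.618,0.016,-0.19],[0,0,-0.7]]]' --fingers 0.5

```text
clock: 20.95
tool_pos: [0.6092, -0.0104, 0.358]
eef_rot: [0.454, 0.891, 0.001, -0.0]
contact_force: [0.7, -0.2, 0.3]
opening: 0.5
finger_force: 0.0
```

Emit:
send_rows --targets '[[[0,0,0],[0,0,-0.06]],[[0,0,0],[0,0,-0.12]],[[0,0,0],[0,0,-0.156]],[[0,0,0],[0,0,-0.156]],[[0,0,0],[0,0,-0.156]],[[0,0,0],[0,0,-0.156]]]'

```text
clock: 21.7
tool_pos: [0.6081, -0.0107, 0.3584]
eef_rot: [0.227, 0.974, 0.0, 0.0]
contact_force: [0.4, 0.6, -0.9]
opening: 0.501
finger_force: 0.0
```

```bash
python3 - <<'E'
from h import *
import pickle
mv()
s=wrist();pickle.dump(s,open("w9.pkl","wb"));cv2.imwrite("pics/w9.png",s["img"])
mv()
hsv=cv2.cvtColor(s["img"],cv2.COLOR_BGR2HSV)
g=((hsv[...,0]>60)&(hsv[...,0]<95)&(hsv[...,1]>80)).astype(np.uint8)
for a,ce,mm in comps(g,500): print("green",a,ce,[ray(s,*ce,.115)])
E
```

```text
t 21.70 at [ 0.6081 -0.0107  0.3584] alpha 2.6832 tilt [0.0001 0.    ] q [ 0.32  0.62 -0.71  1.43  0.41  1.24  0.68] open 0.501 F0.0 cf [ 0.4  0.6 -0.9]
t 21.75 at [ 0.608  -0.0107  0.3584] alpha 2.6836 tilt [ 0.0002 -0.0001] q [ 0.32  0.62 -0.71  1.43  0.41  1.24  0.68] open 0.502 F0.0 cf [-0.6  1.  -0. ]
green 6830 [274.94465593  86.19472914] [array([0.53262957, 0.01736865, 0.115     ])]
```

View pics/w9.png

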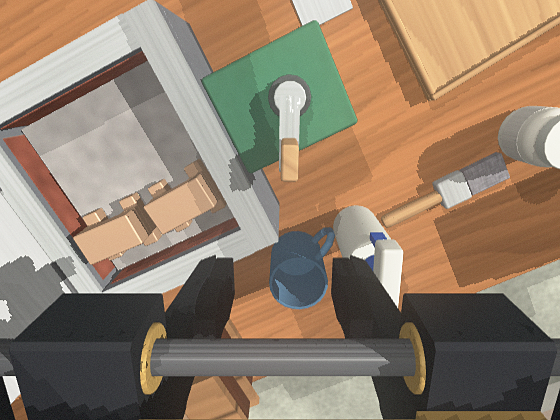

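Wrist view: the arm is vertical in the image, with the hub at (289,97) and the grip top at about (290,150), so the grip lies along −x of the tool. The hearth is higher and two brackets stand side by side at (110,235) and (180,200).

```bash
python3 - <<'E'
from h import *
import pickle
s=pickle.load(open("w9.pkl","rb"))
print("hub",ray(s,289,97,.155).round(4),"grip",ray(s,290,153,.185).round(4))
hsv=cv2.cvtColor(s["img"],cv2.COLOR_BGR2HSV)
roi=np.zeros(hsv.shape[:2],bool);roi[135:184,276:303]=1
m=(hsv[...,0]<25)&(hsv[...,1]>60)&roi
for y in range(136,186,4):
    xs=np.flatnonzero(m[y]); print(y,xs.min() if len(xs) else 0,xs.max() if len(xs) else 0,s["img"][y,289])
mv((.598,.001,.24,2.683),(.598,.001,.153,2.683))
E
```

```text
hub [0.5471 0.0255 0.155 ] grip [0.5891 0.0055 0.185 ]
136 0 0 [210 215 210]
140 282 296 [104 142 176]
144 281 297 [112 150 189]
148 281 298 [135 185 227]
152 281 302 [132 186 227]
156 281 302 [137 187 231]
160 278 302 [134 185 227]
164 276 302 [128 176 219]
168 276 302 [125 170 219]
172 276 302 [135 184 228]
176 276 302 [133 183 228]
180 276 302 [111 150 188]
184 0 0 [ 88 127 181]
t 21.75 at [ 0.608  -0.0107  0.3584] alpha 2.6836 tilt [ 0.0002 -0.0001] q [ 0.32  0.62 -0.71  1.43  0.41  1.24  0.68] open 0.502 F0.0 cf [-0.6  1.  -0. ]
   [0.0473, 0.0203, 0.3947] [0.0, 0.0001, 0.0002]
   [0.0474, 0.0203, 0.6847] [0.0, 0.0001, 0.0002]
```

Emit:
send_rows --targets '[[[0.046,0.02,0.2],[0,0,0]],[[0.046,0.02,0.4],[0,0,0]],[[0.046,0.02,0.55],[0,0,0]],[[0.046,0.02,0.69],[0,0,0]],[[0.046,0.02,0.69],[0,0,0]],[[0.046,0.02,0.69],[0,0,0]]]'

```text
clock: 22.5
tool_pos: [0.5993, 0.0011, 0.153]
eef_rot: [0.227, 0.974, 0.001, 0.001]
contact_force: [-0.1, -0.4, 0.5]
opening: 0.5
finger_force: 0.0
```

Emit:
send_rows --targets '[[[0,0,0],[0,0,0]],[[0,0,0],[0,0,0]],[[0,0,0],[0,0,0]],[[0,0,0],[0,0,0]]]' --fingers 0.0 --newtons 30

```text
clock: 23.0
tool_pos: [0.5987, 0.0009, 0.1521]
eef_rot: [0.227, 0.974, 0.0, 0.001]
contact_force: [0.3, 0.5, 4.6]
opening: 0.178
finger_force: 30.0
```

```bash
python3 - <<'E'
from h import *
mv()
E
```

```text
t 23.00 at [0.5987 0.0009 0.1521] alpha 2.6839 tilt [0.0015 0.0005] q [ 0.25  0.82 -0.59  1.72  0.61  0.79  0.48] open 0.178 F30.0 cf [0.3 0.5 4.6]
```

Emit:
send_rows --targets '[[[0.003,-0.033,0],[0,0,0.057]],[[0.012,-0.065,0],[0,0,0.115]],[[0.026,-0.094,0],[0,0,0.172]],[[0.046,-0.121,0],[0,0,0.229]],[[0.069,-0.144,0],[0,0,0.287]],[[0.097,-0.162,0],[0,0,0.344]],[[0.127,-0.175,0],[0,0,0.401]],[[0.159,-0.182,0],[0,0,0.458]],[[0.192,-0.183,0],[0,0,0.516]],[[0.192,-0.183,0],[0,0,0.516]]]'

```text
clock: 24.25
tool_pos: [0.5198, -0.0231, 0.152]
eef_rot: [0.862, 0.507, -0.002, -0.0]
contact_force: [-6.1, -0.1, 10.6]
opening: 0.18
finger_force: 30.0
```

```bash
python3 - <<'E'
from h import *
mv()
a=2.03+1.62; print(.5488+.055*np.sin(a),.0255+.055*np.cos(a))
E
```

```text
t 24.25 at [ 0.5198 -0.0231  0.152 ] alpha 1.0631 tilt [-0.0037 -0.0013] q [ 0.04  0.69 -0.13  1.96  0.18  0.51 -0.73] open 0.180 F30.0 cf [-6.1 -0.1 10.6]
0.5220267343239365 -0.022543649372616586
```

Working well; the second stretch follows.

Emit:
send_rows --targets '[[[0.003,-0.033,0],[0,0,0.057]],[[0.012,-0.065,0],[0,0,0.115]],[[0.026,-0.094,0],[0,0,0.172]],[[0.046,-0.121,0],[0,0,0.229]],[[0.069,-0.144,0],[0,0,0.287]],[[0.097,-0.162,0],[0,0,0.344]],[[0.127,-0.175,0],[0,0,0.401]],[[0.159,-0.182,0],[0,0,0.458]],[[0.192,-0.183,0],[0,0,0.516]],[[0.192,-0.183,0],[0,0,0.516]]]'

```text
clock: 25.5
tool_pos: [0.4995, 0.057, 0.152]
eef_rot: [0.962, -0.275, -0.003, -0.001]
contact_force: [-7.1, 6.2, 14.4]
opening: 0.172
finger_force: 30.0
```

```bash
python3 - <<'E'
from h import *
mv()
a=2.03+3.24; print(.5488+.055*np.sin(a),.0255+.055*np.cos(a))
E
```

```text
t 25.50 at [0.4995 0.057  0.152 ] alpha -0.5562 tilt [-0.0055  0.0039] q [-0.4   0.7   0.32  2.02 -0.45  0.49 -1.87] open 0.172 F30.0 cf [-7.1  6.2 14.4]
0.5021313072988087 0.05460383345131321
```

Emit:
send_rows --targets '[[[0.003,-0.033,0],[0,0,0.057]],[[0.012,-0.065,0],[0,0,0.115]],[[0.026,-0.094,0],[0,0,0.172]],[[0.046,-0.121,0],[0,0,0.229]],[[0.069,-0.144,0],[0,0,0.287]],[[0.081,-0.152,0],[0,0,0.312]],[[0.081,-0.152,0],[0,0,0.312]]]'

```text
clock: 26.38
tool_pos: [0.5461, 0.0837, 0.1521]
eef_rot: [0.719, -0.695, -0.003, -0.001]
contact_force: [-3.8, 7.6, 11.3]
opening: 0.176
finger_force: 30.0
```

```bash
python3 - <<'E'
from h import *
mv()
E
```

```text
t 26.38 at [0.5461 0.0837 0.1521] alpha -1.5357 tilt [-0.0025  0.0061] q [-0.59  0.82  0.64  1.89 -0.76  0.7  -2.59] open 0.176 F30.0 cf [-3.8  7.6 11.3]
```

Emit:
send_rows --targets '[[[0,0,0],[0,0,0]],[[0,0,0],[0,0,0]],[[0,0,-0.15],[0,0,0]],[[0,0,-0.35],[0,0,0]],[[0,0,-0.55],[0,0,-0.06]],[[0.1,0,-0.7],[0,0,-0.12]],[[0.3,-0.03,-0.7],[0,0,-0.18]],[[0.5,-0.06,-0.7],[0,0,-0.24]],[[0.71,-0.09,-0.7],[0,0,-0.3]],[[0.71,-0.09,-0.7],[0,0,-0.36]],[[0.71,-0.09,-0.7],[0,0,-0.42]],[[0.71,-0.09,-0.7],[0,0,-0.48]]]' --fingers 0.7

```text
clock: 27.88
tool_pos: [0.5805, -0.1331, 0.3609]
eef_rot: [1.0, -0.017, -0.0, 0.0]
contact_force: [0.0, -0.3, -0.4]
opening: 0.701
finger_force: 0.0
```

Emit:
send_rows --targets '[[[0,0,0],[0,0,-0.06]],[[0,0,0],[0,0,-0.12]],[[0,0,0],[0,0,-0.18]],[[0,0,0],[0,0,-0.24]],[[0,0,0],[0,0,-0.3]],[[0,0,0],[0,0,-0.36]],[[0,0,0],[0,0,-0.42]],[[0,0,0],[0,0,-0.48]],[[0,0,0],[0,0,-0.51]],[[0,0,0],[0,0,-0.51]],[[0,0,0],[0,0,-0.51]]]'

```text
clock: 29.25
tool_pos: [0.5808, -0.1327, 0.3612]
eef_rot: [0.71, 0.704, -0.0, -0.0]
contact_force: [0.3, 0.7, -0.4]
opening: 0.701
finger_force: 0.0
```

```bash
python3 - <<'E'
from h import *
import pickle
mv()
s=wrist();pickle.dump(s,open("w10.pkl","wb"));cv2.imwrite("pics/w10.png",s["img"])
hsv=cv2.cvtColor(s["img"],cv2.COLOR_BGR2HSV)
m=(hsv[...,0]<25)&(hsv[...,1]>50)&(hsv[...,2]>110)
for a,ce,mm in comps(m,400):
    r=cv2.minAreaRect(np.argwhere(mm)[:,::-1].astype(np.float32)); print(a,ce.round(),np.round(r[1],1),round(r[2],1),ray(s,*ce,.165).round(3))
E
```

```text
t 29.25 at [ 0.5808 -0.1327  0.3612] alpha 1.5619 tilt [-0.0004 -0.0002] q [ 0.12  0.53  0.04  1.49 -0.02  1.13  0.16] open 0.701 F0.0 cf [ 0.3  0.7 -0.4]
39964 [ 79. 143.] [320. 196.] 90.0 [ 0.391 -0.101  0.165]
7635 [349.  41.] [ 97.  118.5] 1.4 [ 0.639 -0.016  0.165]
26250 [482. 138.] [188.8 310. ] 0.4 [ 0.768 -0.1    0.165]
3755 [296. 163.] [76.5 61. ] 87.1 [ 0.594 -0.122  0.165]
3195 [295. 247.] [63.4 75.4] 1.8 [ 0.593 -0.21   0.165]
1044 [475. 235.] [50.3 68.9] 5.4 [ 0.777 -0.198  0.165]
4756 [523. 263.] [79. 80.] 90.0 [ 0.831 -0.23   0.165]
403 [104. 358.] [15.7 72. ] 11.3 [ 0.375 -0.347  0.165]
1981 [436. 408.] [376.  43.] -0.0 [ 0.764 -0.424  0.165]
```

View pics/w10.png

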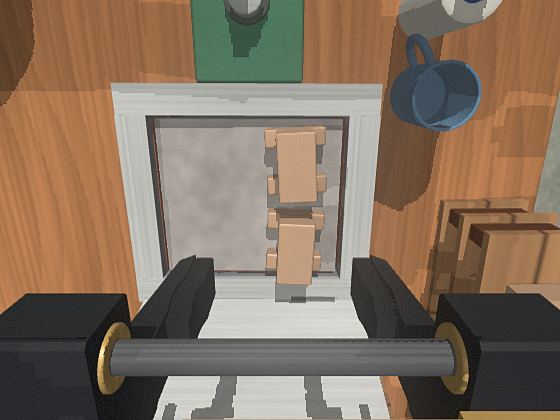

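Wrist view: the hearth is up, with exactly two brackets, tops at about (296,167) and (296,253). Their long axes run along kiln y and their feet stick out in x.

```bash
python3 - <<'E'
from h import *
import pickle
s=pickle.load(open("w10.pkl","rb"))
print([ray(s,*p,.18).round(4)[:2] for p in((296,167),(296,253))])
# feet extents at z .148 : columns 265..326 upper bracket
print([ray(s,*p,.148).round(4)[:2] for p in((265,150),(327,150),(268,240),(324,240))])
A=(.594,-.124);B=(.594,-.211)
mv((*A,.23,1.55),(*A,.153,1.55))
E
```

```text
[array([ 0.5937, -0.1228]), array([ 0.5939, -0.2092])]
[array([ 0.5642, -0.1123]), array([ 0.6255, -0.1129]), array([ 0.5651, -0.2089]), array([ 0.625 , -0.2095])]
t 29.30 at [ 0.5808 -0.1326  0.3612] alpha 1.5625 tilt [-0.0004 -0.0002] q [ 0.12  0.53  0.04  1.49 -0.02  1.13  0.16] open 0.702 F0.0 cf [-0.1  0.8  0.1]
   [0.029, 0.0439, 0.4374] [-0.0001, 0.0001, 0.004]
   [0.0291, 0.044, 0.6941] [-0.0001, 0.0001, 0.004]
```

Emit:
send_rows --targets '[[[0.03,0.044,0.2],[0,0,0.004]],[[0.03,0.044,0.4],[0,0,0.004]],[[0.03,0.044,0.55],[0,0,0.004]],[[0.03,0.044,0.65],[0,0,0.004]],[[0.03,0.044,0.692],[0,0,0.004]],[[0.03,0.044,0.692],[0,0,0.004]],[[0.03,0.044,0.692],[0,0,0.004]]]'

```text
clock: 30.18
tool_pos: [0.5953, -0.1237, 0.1552]
eef_rot: [0.714, 0.7, 0.001, 0.001]
contact_force: [-0.0, 0.5, 0.4]
opening: 0.7
finger_force: 0.0
```

Emit:
send_rows --targets '[[[0,0,0],[0,0,0]],[[0,0,0],[0,0,0]],[[0,0,0],[0,0,0]],[[0,0,0],[0,0,0]],[[0,0,-0.1],[0,0,0]],[[0,0,-0.25],[0,0,0]],[[0,0,-0.4],[0,0,0]],[[0,0,-0.4],[0,0,0]]]' --fingers 0.0 --newtons 20

```text
clock: 31.18
tool_pos: [0.5963, -0.1239, 0.2771]
eef_rot: [0.714, 0.7, 0.002, 0.003]
contact_force: [0.5, 0.4, -2.5]
opening: 0.412
finger_force: 19.6
```

```bash
python3 - <<'E'
from h import *
c,s_=np.cos(.109),np.sin(.109)
T=lambda x,y:(.494+c*x-s_*y,.284+s_*x+c*y)
print(T(.055,0),T(-.055,0))
# tray check from the top camera: wood hue inside
mv((*T(.055,0),.275,1.68),(*T(.055,0),.034,1.68))
E
```

```text
(np.float64(0.5486735958593676), np.float64(0.2899831359508652)) (np.float64(0.43932640414063234), np.float64(0.2780168640491347))
t 31.18 at [ 0.5963 -0.1239  0.2771] alpha 1.5513 tilt [ 0.0072 -0.0012] q [ 0.11  0.62  0.04  1.58 -0.03  0.93  0.13] open 0.412 F19.6 cf [ 0.5  0.4 -2.5]
   [1.3764, -0.1855, 0.0042] [0.0023, 0.0005, -0.041]
   [1.3773, -0.1914, 0.8075] [0.0023, 0.0005, -0.041]
```

Emit:
send_rows --targets '[[[0.15,-0.02,0],[0,0,0]],[[0.32,-0.05,0],[0,0,-0.01]],[[0.49,-0.08,0],[0,0,-0.02]],[[0.66,-0.11,0],[0,0,-0.03]],[[0.83,-0.14,0],[0,0,-0.041]],[[1.0,-0.17,0],[0,0,-0.041]],[[1.0,-0.2,0],[0,0,-0.041]],[[1.0,-0.2,0],[0,0,-0.041]]]'

```text
clock: 32.17
tool_pos: [0.5387, 0.1768, 0.2725]
eef_rot: [0.667, 0.745, -0.002, -0.0]
contact_force: [-0.4, -1.4, -1.4]
opening: 0.413
finger_force: 19.6
```

```bash
python3 - <<'E'
from h import *
mv((.539,.289,.20,1.68),(.539,.289,.035,1.68))
E
```

```text
t 32.17 at [0.5387 0.1768 0.2725] alpha 1.6809 tilt [-0.0029 -0.0021] q [-0.41  0.57  0.02  1.71 -0.01  0.87 -0.28] open 0.413 F19.6 cf [-0.4 -1.4 -1.4]
   [0.3721, 0.043, 0.241] [-0.001, 0.0006, 0.0003]
   [0.373, 0.0447, 0.791] [-0.001, 0.0006, 0.0003]
```

Emit:
send_rows --targets '[[[0.18,0.02,0],[0,0,0]],[[0.372,0.044,0.1],[0,0,0]],[[0.372,0.044,0.25],[0,0,0]],[[0.372,0.044,0.4],[0,0,0]],[[0.372,0.044,0.55],[0,0,0]],[[0.372,0.044,0.68],[0,0,0]],[[0.372,0.044,0.75],[0,0,0]],[[0.372,0.044,0.786],[0,0,0]],[[0.372,0.044,0.786],[0,0,0]],[[0.372,0.044,0.786],[0,0,0]]]'

```text
clock: 33.42
tool_pos: [0.5419, 0.2904, 0.0393]
eef_rot: [0.667, 0.745, 0.001, 0.0]
contact_force: [0.2, 0.4, -1.5]
opening: 0.411
finger_force: 19.6
```

```bash
python3 - <<'E'
from h import *
mv((.539,.289,.035,1.68))
E
```

```text
t 33.42 at [0.5419 0.2904 0.0393] alpha 1.6803 tilt [0.0023 0.0012] q [-0.57  0.95  0.01  1.73 -0.02  0.46 -0.44] open 0.411 F19.6 cf [ 0.2  0.4 -1.5]
   [-0.0037, -0.0102, 0.0143] [0.0008, -0.0003, 0.0001]
```

Emit:
send_rows --targets '[[[0,0,0.01],[0,0,0]],[[0,0,0.016],[0,0,0]],[[0,0,0.016],[0,0,0]],[[0,0,0.016],[0,0,0]]]'

```text
clock: 33.92
tool_pos: [0.5409, 0.29, 0.0332]
eef_rot: [0.667, 0.745, 0.0, 0.0]
contact_force: [-0.4, 0.4, -2.0]
opening: 0.412
finger_force: 19.6
```

Emit:
send_rows --targets '[[[0,0,0],[0,0,0]],[[0,0,0],[0,0,0]],[[0,0,0],[0,0,0]],[[0,0,-0.1],[0,0,0]],[[0,0,-0.25],[0,0,0]],[[0,0,-0.45],[0,0,0]],[[0,0,-0.65],[0,0,0]],[[0,0,-0.8],[0,0,0]],[[-0.2,0,-0.85],[0,0,0]],[[-0.4,0,-0.85],[0,0,0]],[[-0.6,0,-0.85],[0,0,0]],[[-0.6,0,-0.85],[0,0,0]]]' --fingers 0.6

```text
clock: 35.42
tool_pos: [0.5612, 0.1037, 0.2886]
eef_rot: [0.671, 0.741, -0.001, 0.002]
contact_force: [0.7, 0.4, 0.4]
opening: 0.604
finger_force: 0.0
```

```bash
python3 - <<'E'
from h import *
mv((.58,-.133,.36,1.562))
E
```

```text
t 35.42 at [0.5612 0.1037 0.2886] alpha 1.6697 tilt [ 0.0006 -0.0043] q [-0.28  0.55  0.02  1.68 -0.01  0.91 -0.16] open 0.604 F0.0 cf [0.7 0.4 0.4]
   [-0.7924, -0.0155, -0.2346] [0.0001, 0.0014, 0.0343]
```

Emit:
send_rows --targets '[[[-0.2,0,-0.1],[0,0,0.01]],[[-0.4,-0.01,-0.23],[0,0,0.02]],[[-0.6,-0.015,-0.23],[0,0,0.034]],[[-0.79,-0.015,-0.23],[0,0,0.034]],[[-0.79,-0.015,-0.23],[0,0,0.034]],[[-0.79,-0.015,-0.23],[0,0,0.034]],[[-0.79,-0.015,-0.23],[0,0,0.034]]]' --fingers 0.7

```text
clock: 36.3
tool_pos: [0.5823, -0.122, 0.357]
eef_rot: [0.705, 0.71, 0.0, -0.001]
contact_force: [-0.4, 0.1, -0.0]
opening: 0.702
finger_force: 0.0
```

```bash
python3 - <<'E'
from h import *
mv()
s=wrist();hsv=cv2.cvtColor(s["img"],cv2.COLOR_BGR2HSV)
m=(hsv[...,0]<25)&(hsv[...,1]>50)&(hsv[...,2]>110)
for a,ce,mm in comps(m,400):
    r=cv2.minAreaRect(np.argwhere(mm)[:,::-1].astype(np.float32)); w=ray(s,*ce,.165)
    if .46<w[0]<.66 and -.27<w[1]<-.05: print(a,ce.round(),np.round(r[1],1),round(r[2],1),w.round(3))
mv((.594,-.211,.155,1.571))
t=snapshot("top");hsv=cv2.cvtColor(t["img"],cv2.COLOR_BGR2HSV)
roi=t["img"][195:280,130:205];cv2.imwrite("pics/tray.png",roi)
for p in((.5414,.290),(.49,.33),(.44,.28)):
    T=np.linalg.inv(t["cam_to_world"]);
    for z in(.058,.008):
        q=T@np.array([*p,z,1]); u,v=t["cx"]+t["fx"]*q[0]/q[2],t["cy"]+t["fy"]*q[1]/q[2]; print(p,z,round(u,1),round(v,1),hsv[int(v),int(u)],t["img"][int(v),int(u)])
E
```

```text
t 36.30 at [ 0.5823 -0.122   0.357 ] alpha 1.5776 tilt [-0.0003  0.0016] q [ 0.1   0.53  0.06  1.5  -0.03  1.12  0.17] open 0.702 F0.0 cf [-0.4  0.1 -0. ]
3622 [276. 237.] [57.6 76.8] 3.2 [ 0.577 -0.185  0.165]
t 36.35 at [ 0.5823 -0.1223  0.3571] alpha 1.5776 tilt [-0.0002  0.0013] q [ 0.1   0.53  0.06  1.5  -0.03  1.12  0.17] open 0.701 F0.0 cf [-0.3  0.2  1. ]
   [-0.297, 0.0372, 0.6733] [-0.0001, -0.0004, 0.0021]
(0.5414, 0.29) 0.058 163.0 221.0 [ 14  63 205] [154 178 205]
(0.5414, 0.29) 0.008 166.5 223.2 [ 14  62 205] [155 178 205]
(0.49, 0.33) 0.058 149.5 236.7 [ 16  84 203] [136 172 203]
(0.49, 0.33) 0.008 153.5 238.4 [ 17  83 206] [139 176 206]
(0.44, 0.28) 0.058 164.3 252.8 [ 16  82 208] [141 177 208]
(0.44, 0.28) 0.008 167.8 254.0 [ 17  84 204] [137 174 204]
```

The remaining bracket has been knocked to about (.577, −.185). Re-measuring with the arm settled.

```bash
python3 - <<'E'
from h import *
mv()
s=wrist();hsv=cv2.cvtColor(s["img"],cv2.COLOR_BGR2HSV)
m=(hsv[...,0]<25)&(hsv[...,1]>50)&(hsv[...,2]>110)
for a,ce,mm in comps(m,400):
    w=ray(s,*ce,.165)
    if .46<w[0]<.66 and -.27<w[1]<-.05:
        r=cv2.minAreaRect(np.argwhere(mm)[:,::-1].astype(np.float32)); print(a,ce.round(1),np.round(r[0],1),np.round(r[1],1),round(r[2],1),w.round(4))
        ys=np.flatnonzero(mm.any(1))
        for y in range(ys[0],ys[-1]+1,4): xs=np.flatnonzero(mm[y]); print(y,xs[0],xs[-1],len(xs),s["img"][y,int(ce[0])])
print(ray(s,276,240,.18))
E
```

```text
t 36.40 at [ 0.5822 -0.1227  0.3572] alpha 1.5771 tilt [-0.0001  0.001 ] q [ 0.1   0.53  0.06  1.5  -0.03  1.12  0.17] open 0.702 F0.0 cf [ 0.9 -0.6 -0.1]
3619 [276.1 235.8] [276.1 237.9] [57.5 76.9] 2.9 [ 0.5768 -0.1851  0.165 ]
199 251 268 18 [139 146 156]
203 250 305 56 [112 138 169]
207 249 306 58 [115 142 173]
211 249 306 58 [113 140 173]
215 249 306 58 [161 198 236]
219 257 305 49 [124 154 193]
223 259 295 37 [125 157 195]
227 258 295 38 [126 157 193]
231 258 295 38 [128 158 196]
235 258 294 37 [124 156 193]
239 258 294 37 [129 159 197]
243 249 302 54 [133 163 201]
247 248 302 55 [129 158 198]
251 248 303 56 [127 159 195]
255 248 302 55 [130 158 195]
259 248 302 55 [129 159 196]
263 257 292 36 [128 159 193]
267 257 292 36 [128 159 194]
271 257 292 36 [126 156 191]
275 257 292 36 [132 165 204]
[ 0.57689975 -0.18317056  0.18      ]
```

Emit:
send_rows --targets '[[[-0.1,-0.018,0.2],[0,0,0.017]],[[-0.22,-0.018,0.4],[0,0,0.017]],[[-0.22,-0.018,0.5],[0,0,0.017]],[[-0.22,-0.018,0.5],[0,0,0.017]],[[-0.22,-0.018,0.5],[0,0,0.017]]]'

```text
clock: 37.08
tool_pos: [0.5782, -0.19, 0.2088]
eef_rot: [0.724, 0.69, 0.001, 0.001]
contact_force: [1.0, 0.1, -0.6]
opening: 0.702
finger_force: 0.0
```

```bash
python3 - <<'E'
from h import *
mv((.577,-.189,.155,1.525))
E
```

```text
t 37.08 at [ 0.5782 -0.19    0.2088] alpha 1.5219 tilt [ 0.0026 -0.    ] q [ 0.21  0.7   0.05  1.66 -0.05  0.78  0.24] open 0.702 F0.0 cf [ 1.   0.1 -0.6]
   [0.0031, -0.0047, 0.1793] [0.0008, -0.0, -0.001]
```

Emit:
send_rows --targets '[[[0.003,-0.004,0.1],[0,0,0]],[[0.003,-0.004,0.178],[0,0,0]],[[0.003,-0.004,0.178],[0,0,0]],[[0.003,-0.004,0.178],[0,0,0]]]'

```text
clock: 37.58
tool_pos: [0.5773, -0.1899, 0.156]
eef_rot: [0.725, 0.689, 0.001, 0.002]
contact_force: [0.8, -0.0, 0.8]
opening: 0.697
finger_force: 0.0
```

Emit:
send_rows --targets '[[[0,0,0],[0,0,0]],[[0,0,0],[0,0,0]],[[0,0,0],[0,0,0]],[[0,0,0],[0,0,0]],[[0,0,-0.1],[0,0,0]],[[0,0,-0.25],[0,0,0]],[[0,0,-0.4],[0,0,0]],[[0.2,0,-0.42],[0,0,0]],[[0.37,-0.05,-0.42],[0,0,0]],[[0.54,-0.1,-0.42],[0,0,-0.02]],[[0.7,-0.2,-0.42],[0,0,-0.05]],[[0.7,-0.2,-0.42],[0,0,-0.05]]]' --fingers 0.0

```text
clock: 39.08
tool_pos: [0.5237, 0.028, 0.2793]
eef_rot: [0.665, 0.747, -0.0, -0.002]
contact_force: [0.7, -1.1, -1.1]
opening: 0.405
finger_force: 20.0
```

```bash
python3 - <<'E'
from h import *
mv((.430,.277,.25,1.68))
E
```

```text
t 39.08 at [0.5237 0.028  0.2793] alpha 1.6865 tilt [-0.0035  0.0028] q [-0.16  0.5   0.03  1.82 -0.02  0.82 -0.  ] open 0.405 F20.0 cf [ 0.7 -1.1 -1.1]
   [0.8603, -0.2141, 0.1012] [-0.001, -0.001, 0.0021]
```

Emit:
send_rows --targets '[[[0.2,-0.05,0],[0,0,0]],[[0.4,-0.1,0],[0,0,0]],[[0.6,-0.15,0],[0,0,0]],[[0.8,-0.19,0],[0,0,0]],[[0.858,-0.2,0.1],[0,0,0]],[[0.858,-0.2,0.28],[0,0,0]],[[0.858,-0.2,0.46],[0,0,0]],[[0.858,-0.2,0.62],[0,0,0]],[[0.858,-0.2,0.74],[0,0,0]],[[0.858,-0.2,0.79],[0,0,0]],[[0.858,-0.2,0.79],[0,0,0]],[[0.858,-0.2,0.79],[0,0,0]]]'

```text
clock: 40.58
tool_pos: [0.4404, 0.2726, 0.044]
eef_rot: [0.669, 0.744, 0.001, 0.0]
contact_force: [-0.1, 0.4, -2.2]
opening: 0.408
finger_force: 20.0
```

```bash
python3 - <<'E'
from h import *
mv((.435,.277,.034,1.68))
E
```

```text
t 40.58 at [0.4404 0.2726 0.044 ] alpha 1.6769 tilt [0.0021 0.0011] q [-0.65  0.88  0.01  2.03 -0.03  0.23 -0.51] open 0.408 F20.0 cf [-0.1  0.4 -2.2]
   [0.0164, -0.0163, 0.0333] [0.0007, -0.0003, -0.001]
```

Emit:
send_rows --targets '[[[0.0,-0.01,0.02],[0,0,0]],[[0.0,-0.01,0.034],[0,0,0]],[[0.0,-0.01,0.034],[0,0,0]],[[0.0,-0.01,0.034],[0,0,0]]]'

```text
clock: 41.08
tool_pos: [0.4364, 0.272, 0.0326]
eef_rot: [0.668, 0.744, 0.0, 0.0]
contact_force: [0.4, 0.7, -1.9]
opening: 0.407
finger_force: 20.0
```

Emit:
send_rows --targets '[[[0,0,0],[0,0,0]],[[0,0,0],[0,0,0]],[[0,0,0],[0,0,0]],[[0,0,-0.1],[0,0,0]],[[0,0,-0.25],[0,0,0]],[[0,0,-0.45],[0,0,0]],[[0,0,-0.65],[0,0,0]],[[0,0,-0.8],[0,0,0]],[[-0.2,0,-0.9],[0,0,0]],[[-0.3,0,-0.95],[0,0,0]],[[-0.3,0,-0.95],[0,0,0]],[[-0.3,0,-0.95],[0,0,0]]]' --fingers 0.6

```text
clock: 42.58
tool_pos: [0.4455, 0.1833, 0.3173]
eef_rot: [0.668, 0.744, -0.0, -0.0]
contact_force: [-0.5, 0.5, -0.1]
opening: 0.604
finger_force: 0.0
```

```bash
cat > chk.py <<'E'
from h import *
mv()
s=wrist();hsv=cv2.cvtColor(s["img"],cv2.COLOR_BGR2HSV)
print("tray pts px",end=" ")
T=np.linalg.inv(s["cam_to_world"])
def px(s,p):
    q=np.linalg.inv(s["cam_to_world"])@np.array([*p,1]); return s["cx"]+s["fx"]*q[0]/q[2],s["cy"]+s["fy"]*q[1]/q[2]
for p in((.541,.29),(.437,.273)):
    for n,z in(("top",.058),):
        u,v=px(s,(*p,z)); print(p,round(u),round(v), hsv[int(v),int(u)] if 0<=v<420 and 0<=u<560 else None)
for sn in("scene","top"):
    t=snapshot(sn);h=cv2.cvtColor(t["img"],cv2.COLOR_BGR2HSV)
    m=(h[...,0]<25)&(h[...,1]<74)&(h[...,2]>140)
    for a,ce,mm in comps(m,25):
        w=ray(t,*ce,.05)
        if .36<w[0]<.63 and .17<w[1]<.4:
            r=cv2.minAreaRect(np.argwhere(mm)[:,::-1].astype(np.float32));print(sn,a,ce.round(1),w.round(3),np.round(r[1],1))
    cv2.imwrite(f"pics/end_{sn}.png",t["img"])
E
python3 chk.py
```

```text
t 42.58 at [0.4455 0.1833 0.3173] alpha 1.6782 tilt [-0.0006  0.0005] q [-0.52  0.4   0.04  1.88 -0.02  0.86 -0.35] open 0.604 F0.0 cf [-0.5  0.5 -0.1]
tray pts px (0.541, 0.29) 384 70 [ 13  92 213]
(0.437, 0.273) 283 76 [ 14  87 219]
```

```bash
python3 - <<'E'
from h import *
s=wrist();h=cv2.cvtColor(cv2.medianBlur(s["img"],5),cv2.COLOR_BGR2HSV);cv2.imwrite("pics/end_w.png",s["img"])
print("tray floor hsv",[h[v,u].tolist() for u,v in((333,75),(283,130),(384,130),(230,75))])
m=(h[...,0]<=15)&(h[...,1]>70)&(h[...,2]>185)
for a,ce,mm in comps(m,300):
    w=ray(s,*ce,.05)
    if .36<w[0]<.65 and .15<w[1]<.4:
        r=cv2.minAreaRect(np.argwhere(mm)[:,::-1].astype(np.float32));print(a,ce.round(1),np.round(r[1],1),round(r[2],1),w.round(3))
for y in (40,60,70,80,100): print(y,h[y,250:430:6,0].tolist())
print(s["img"][70,250:430:6].tolist())
E
```

```text
tray floor hsv [[16, 109, 199], [16, 108, 163], [15, 110, 213], [15, 106, 187]]
25352 [293.8 100.3] [305. 213.] 4.6 [0.451 0.25  0.05 ]
1683 [466.1  54.9] [ 19.4 155.2] 14.0 [0.625 0.315 0.05 ]
6824 [386.1 190.6] [135.7 243.9] 46.1 [0.571 0.161 0.05 ]
40 [16, 15, 15, 16, 15, 16, 16, 15, 15, 15, 15, 15, 15, 15, 16, 16, 15, 15, 15, 15, 14, 14, 15, 14, 14, 14, 15, 15, 15, 15]
60 [15, 16, 14, 14, 14, 14, 14, 15, 15, 14, 15, 16, 16, 15, 15, 16, 15, 14, 15, 14, 14, 14, 14, 14, 13, 14, 15, 15, 15, 15]
70 [16, 16, 15, 14, 14, 14, 14, 14, 14, 15, 15, 15, 15, 15, 15, 16, 16, 16, 15, 14, 14, 13, 14, 14, 14, 14, 15, 15, 15, 15]
80 [15, 15, 16, 14, 14, 14, 14, 14, 14, 15, 15, 16, 15, 15, 15, 15, 14, 15, 15, 14, 14, 14, 14, 14, 14, 14, 16, 15, 16, 15]
100 [15, 16, 14, 14, 14, 14, 14, 14, 14, 14, 16, 15, 15, 15, 16, 15, 15, 14, 14, 14, 14, 14, 14, 14, 14, 14, 15, 15, 15, 15]
[[128, 174, 221], [90, 125, 157], [91, 128, 160], [145, 183, 223], [141, 179, 219], [143, 179, 221], [146, 183, 221], [146, 182, 221], [142, 178, 221], [78, 108, 135], [105, 149, 188], [105, 146, 185], [114, 162, 201], [112, 157, 199], [117, 162, 203], [129, 180, 223], [93, 129, 164], [91, 130, 164], [97, 130, 162], [78, 97, 123], [148, 185, 226], [141, 176, 219], [140, 174, 217], [139, 174, 216], [139, 173, 218], [141, 176, 221], [109, 153, 191], [109, 149, 190], [112, 150, 191], [108, 149, 188]]
```

```bash
python3 - <<'E'
from h import *
s=wrist();h=cv2.cvtColor(cv2.medianBlur(s["img"],5),cv2.COLOR_BGR2HSV)
m=(h[...,0]<=15)&(h[...,1]<97)&(h[...,1]>60)&(h[...,2]>195)
for a,ce,mm in comps(m,200):
    w=ray(s,*ce,.05)
    if .36<w[0]<.65 and .15<w[1]<.4:
        r=cv2.minAreaRect(np.argwhere(mm)[:,::-1].astype(np.float32));print(a,ce.round(1),np.round(r[1],1),round(r[2],1),ray(s,*ce,.058).round(3),[ray(s,*p,.058).round(3)[:2].tolist() for p in cv2.boxPoints(r)])
E
```

```text
2160 [384.9  70. ] [34.2 66.7] 1.4 [0.541 0.291 0.058] [[0.529, 0.256], [0.519, 0.321], [0.554, 0.324], [0.566, 0.259]]
2415 [283.5  74. ] [64. 51.] 90.0 [0.437 0.275 0.058] [[0.408, 0.301], [0.459, 0.307], [0.468, 0.244], [0.413, 0.238]]
```

```bash
python3 -c "
from plant import *
print(finish_job())"
```

```text
the job is handed in; nothing more can be done
None
```

I handed the job in, but no verdict came back: by my own measurements both fasteners are unlocked, the panel is open, the crank is wound to about 12.5 rad with the hearth up, and both brackets (only two were present) stand upright in the tray; one push on the crank peaked near 80 N at the wrist, under the 120 N limit.

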